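# Reserve box held over its compartment

## Robot

A 7-joint arm with a two-finger parallel gripper is mounted at the origin on the work surface. World frame = base frame: x ahead of the robot, y to its left, z up, the work surface at z = 0. Lengths are in m, angles in rad, forces in N, time in s.
With the tool pointing down it reaches from about 0.35 to 0.9 m from the base axis. Payload 7.2 kg.
Tool frame: the origin (TCP) lies on the centre line of the jaws, within the pads' length; the fingertips stand r.nose_length ahead of it and the grasp point (between the pads) lies 5 mm behind it (r.nose_length is the distance from the TCP to the fingertips, in m); z points along the fingers, y is the line along which they close (so a half turn about z gives the same grasp; the last joint's range is limited). The gripper opens to 88 mm and grips with 3 to 60 N. Pads are 20 mm wide; open, the fingers measure 115 mm over their backs; the gripper's body (75 mm by 178 mm) begins 61 mm behind the grasp point.
Start: joints at [-1.367, 0.411, -0.013, 1.596, 0.006, 1.134, -0.082], TCP at [0.168, 0.602, 0.237] pointing down, gripper open.
Joint ranges: [-2.95, 2.95], [-0.29, 1.99], [-1.47, 1.44], [0.14, 2.54], [-1.03, 4.17], [0.13, 1.85], [-2.86, 2.86]. Speed limits (rad/s): [2.39, 2.39, 3.01, 3.01, 3.14, 3.14, 3.14].

## Interface

Orientations are given as a unit quaternion [w, x, y, z].
In Python, from rig import r, vision gives the robot as it stands. The module is installed in compiled form; this text tells all that it offers.
- The arm moves only by the shell command python3 -m handwheel 'ROWS' [FORCE]. ROWS is JSON, a list of rows, each a list of 7 numbers: the shift along the tool's x, y, z in units of 400 mm (1.0 is 400 mm), then the turn, a rotation vector about the tool's x, y, z in units of 180 degrees (1.0 is 180 degrees), then the opening, from -1 (shut) to 1 (fully open). In form: [[x, y, z, ax, ay, az, grip], ...]. A call has 1 to 10 rows; each row shifts and turns the commanded pose from where the row before left it, along the tool's axes as they then stand; what a row does not reach is not made up. A row lasts 1/10 s, in which the tool goes at most 50 mm and 8.59 degrees, less where a joint would pass 70% of its speed; a pose out of reach is approached as far as the arm can. A call with a number of a shift or a turn outside -1 to 1 is refused whole. A call with a gripper value outside its range is refused whole. The fingers move at their own pace and stop on an object; FORCE is the grip in N (left out, the last holds). Time passes only in rows, so rows that do not move let the fingers close. It gives the time, the measured TCP pose, the force, the opening and the grip force at its end, in the units of the state.
- r.get_obs(): the state, without advancing time (a new reading comes with each control period).
- vision.grab_frame(name): name is "side" or "top" or "wrist"; returns a dict with "color" (420x560x3 uint8, red, green, blue), "intrinsics" (3x3 intrinsics, pixels), "k1" (the pictures are not rectified: a ray, as slopes to the right and down, at radius r is drawn at 1 + k1 r^2 times it, then the intrinsics apply), "world_from_camera" (4x4, takes a point from camera to world coordinates). Camera axes: x right, y down, z forward; pixel columns grow to the right and rows downward; lengths in m; the calibration is good to about 2 mm. A picture is of the moment at which its call begins. There is no depth.
- r.close_job(): hands the job in; it is judged then, once.
The state is a dict: "time": time; "joint_positions": joint angles; "joint_vel": joint speeds; "joint_efforts": joint torques, N m; "position": TCP position; "tcp_rot": TCP orientation; "force": force on the tool from outside, world axes, zero at the start; "wrist_torque": the same for the moment, N m; "opening": finger opening in m; "grasp_force": force on a finger pad.
Only numpy, scipy, OpenCV 4.12 (cv2) and the standard library are available. Lean on these libraries where they do the work, as an engineer would, in place of code of your own. Each camera call takes 0.05 s, during which the arm holds its last target. There are 200 camera calls.

## Task

Split the empty yellow bin for two-bin stock: take the tall divider out of the steel stand and push it fully home, upright, in the middle pair of slots of the bin. Then fetch the long box of caps (the reserve), carry it over everything without knocking the bin, and hold it level over the compartment at the bin's high back end, centred, its long side parallel to the divider, its underside about 2 cm above the bin's rim and touching nothing, so that I can slip the reorder card in underneath. Finish holding it there, do not lower it in or let go, and leave the other things on the bench where they are.

Things in the scene. Friction and masses are not known exactly. Their poses are not given: they have to be found in the camera images.
- bin: Empty yellow picking bin, fixed, 235 long (x) x 150 wide (y) x 122 mm high, walls and floor 4 mm, with a rim 5 mm outward round the top. Origin: centre of the underside; -x is its low sloping front (lip 55 mm; sides fall from full height at x = -45 mm), +x its high back wall. On both side walls pairs of upright ribs 9 mm deep form divider slots at x = -45, +5 and +55 mm; 124 mm clear between ribs.
- bin_slot (a point): Middle of the middle pair of slots, on the bin's floor (4 mm above the bench), halfway between the side walls (142 mm apart inside); axes as the bin's. A divider fully home has its origin here, thickness along x. Slots are 8 mm wide, funnelled to about 17 mm at the mouth, 102 mm above the bench.
- bin_back (a point): Centre of the mouth of the back compartment (between the middle slots and the high back wall, 105 mm long in x), at the height of the rim, 122 mm above the bench; axes as the bin's.
- rack: Dark steel stand for spare dividers, fixed, 120 (x) x 158 (y) x 50 mm high, base 5 mm. Slotted cheeks at both y ends hold dividers on edge, thickness along x, in 8 mm slots at x = -35, 0 and +35 mm; the middle one is empty, the outer two hold the tall and the low divider, either way round. Origin: centre of the underside.
- divider: The tall divider: white plastic panel on edge in the stand, 5 mm thick (x), 134 wide (y; lowest 10 mm only 126), 100 high (z), about 75 g. A grip bar 10 mm thick, 70 wide, 18 high lies along the middle of its top edge (82 to 100 mm above the lower edge). Origin: centre of the lower edge, 5 mm above the bench in the stand, 4 mm in the bin. It may lean a little in its slot.
- low_divider: The low spare divider, like the tall one but 65 mm high, standing in the other outer slot of the stand. Leave it.
- box: The long box: open yellow box packed with eight black pipe caps (a fixed 2 x 4 pack, below its rim), 55 (x) x 100 (y) x 55 mm (z), upright straight walls, about 0.2 kg. Standing loose on the bench. Origin: centre of the underside. Grip it across the 55 mm.
- short_box: The short box: same make, 55 x 55 x 55 mm, four caps, loose on the bench. Origin: centre of the underside. Leave it.
- socket_a: Black pipe socket (open tube) standing on end, 48 mm across, 45 mm high, loose. Origin: centre of the underside. Leave it.
- socket_b: Black pipe socket standing on end, 60 mm across, 36 mm high, loose. Origin: centre of the underside. Leave it.
- spray: Spray can with a pale label and white cap, 52 mm across, 150 mm high, loose. Origin: centre of the underside. Leave it.
- caliper: Steel and grey caliper lying flat, 215 mm long (y), under 20 mm high, loose. Origin: middle of its underside. Leave it.
Things that resemble listed ones, but are neither listed nor needed, are in the scene too. What is shaped like the box but orange is not meant.

How it is judged:
By the outcome, as a careful person would: the job done as asked, in the order asked, and still so for the second after the job is handed in, while the arm keeps its last pose, push and grip.
It also fails if it takes over 72 s, if anything falls off the work surface, if the arm or the gripper's body presses on something with over 40 N, if the wrist force passes 120 N, or if a joint passes its speed limit or range.

## Working session

There is one attempt and no reset: what is moved stays moved. The work goes in short steps, Python scripts to look and compute and a shell command to move; the robot and the scene stay as the last step left them, time stands still between calls to the robot, and variables do not carry over. Pictures are saved under pics/ and viewed, at most 11 in all, crops included, and the job is handed in when it is done.

```bash
mkdir -p pics
cat > h.py <<'E'
import numpy as np, cv2
from rig import r, vision
def grab(n,save=None):
    f=vision.grab_frame(n)
    if save: cv2.imwrite('pics/'+save,f['color'][:,:,::-1])
    return f
def ray(f,u,v):
    K=np.array(f['intrinsics']);x,y=(u-K[0,2])/K[0,0],(v-K[1,2])/K[1,1]
    rd=np.hypot(x,y);q=rd
    for _ in range(30): q=rd/(1+f['k1']*q*q)
    s=q/rd if rd>0 else 1
    T=np.array(f['world_from_camera']);return T[:3,3],T[:3,:3]@np.array([x*s,y*s,1])
def onz(f,u,v,z):
    o,d=ray(f,u,v);return (o+d*(z-o[2])/d[2])[:2].round(4)
def proj(f,p):
    T=np.array(f['world_from_camera']);c=T[:3,:3].T@(np.array(p)-T[:3,3]);a=c[:2]/c[2]
    a=a*(1+f['k1']*(a@a));K=np.array(f['intrinsics']);return np.array([K[0,0]*a[0]+K[0,2],K[1,1]*a[1]+K[1,2]]).round(1)
E
python3 - <<'E'
from h import *
for n in ('side','top','wrist'):
    f=grab(n,n+'0.png');print(n,np.array(f['world_from_camera']).round(3).tolist(),np.array(f['intrinsics']).round(0).tolist(),f['k1'])
o=r.get_obs();print(o,r.nose_length)
E
```

```text
side [[0.983, -0.111, 0.149, 0.393], [-0.185, -0.549, 0.815, -0.92], [-0.009, -0.829, -0.56, 0.738], [0.0, 0.0, 0.0, 1.0]] [[509.0, 0.0, 284.0], [0.0, 509.0, 214.0], [0.0, 0.0, 1.0]] 0.06571271759386292
top [[0.019, -0.996, 0.087, 0.496], [-1.0, -0.02, -0.01, 0.009], [0.011, -0.087, -0.996, 1.282], [0.0, 0.0, 0.0, 1.0]] [[421.0, 0.0, 288.0], [0.0, 421.0, 207.0], [0.0, 0.0, 1.0]] -0.08971055059903897
wrist [[0.269, 0.923, 0.276, 0.091], [0.963, -0.258, -0.078, 0.623], [-0.001, 0.286, -0.958, 0.383], [0.0, 0.0, 0.0, 1.0]] [[294.0, 0.0, 278.0], [0.0, 294.0, 210.0], [0.0, 0.0, 1.0]] -0.03134030221801815
{'time': 0.15, 'joint_positions': array([-1.3671935 ,  0.41173837, -0.01272987,  1.59681731,  0.00564672,
        1.13427639, -0.08220625]), 'joint_vel': array([ 0.00037657, -0.00090355, -0.00054704, -0.00392599,  0.00104478,
        0.00023975, -0.00092945]), 'joint_efforts': array([ 1.66426966e-03, -5.88335502e+01,  6.42565694e-01, -2.91296142e+01,
       -5.37023367e-02,  1.57516601e-02,  9.97850771e-05]), 'position': array([0.16773244, 0.60170939, 0.23600243]), 'tcp_rot': array([-2.23397659e-05,  1.35457001e-01,  9.90783043e-01, -6.01484728e-04]), 'force': array([0.25957086, 0.05385588, 0.02804448]), 'wrist_torque': array([-0.02005107, -0.00969984,  0.00708844]), 'grasp_force': 0.0, 'opening': 0.08782517235375248} 0.014
```

View pics/top0.png

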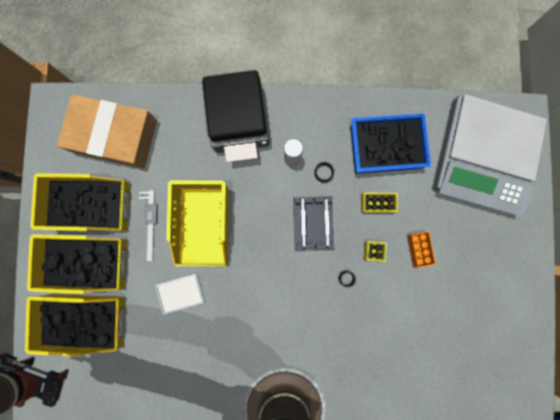

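View pics/side0.png

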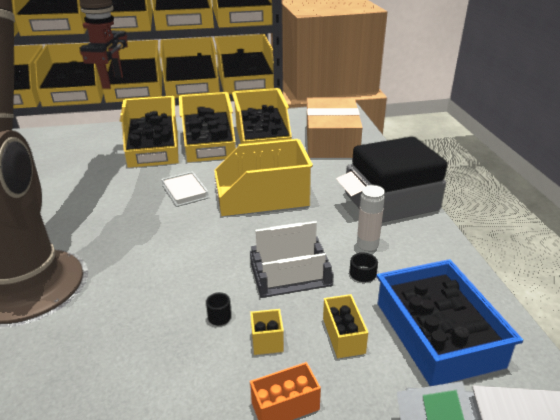

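The top view shows the bin at about (198,223), with its high back toward +x (up in the image), and the stand at (313,223). The dividers' planes run along world x. The long box is at (380,203) with its long side along y, and the short box is at (376,251). In the side view the tall divider is the far one (+y), which is the left one at column ~303 in the top view.

Run:
```python
from h import *
f=grab('top');c=f['color'];hsv=cv2.cvtColor(c,cv2.COLOR_RGB2HSV)
def rects(m,x0,y0,x1,y1,z,amin=20):
    s=np.zeros_like(m);s[y0:y1,x0:x1]=m[y0:y1,x0:x1]
    for k in cv2.findContours(s,cv2.RETR_EXTERNAL,cv2.CHAIN_APPROX_NONE)[0]:
        if cv2.contourArea(k)<amin: continue
        w=np.array([onz(f,*p,z) for p in k[:,0].astype(float)],np.float32)
        (cx,cy),wh,a=cv2.minAreaRect(w*1000);print(cv2.boundingRect(k),'c',round(cx,1),round(cy,1),np.round(wh,1),round(a,1))
Y=cv2.inRange(hsv,(20,110,60),(35,255,255))
print('bin');rects(Y,155,170,240,280,.122)
print('boxes');rects(Y,350,180,410,270,.055)
W=cv2.inRange(hsv,(0,0,170),(180,60,255))
print('div');rects(W,290,190,340,255,.105);rects(W,290,190,340,255,.070)
D=cv2.inRange(hsv,(0,0,0),(180,255,95))
print('rack');rects(D,285,185,340,260,.05,200)
crop=cv2.resize(c[165:285,150:410],None,fx=3,fy=3,interpolation=cv2.INTER_CUBIC)
cv2.imwrite('pics/c1.png',crop[:,:,::-1])
```

```text
bin
(167, 181, 62, 85) c 549.4 249.1 [233.1 170.7] 1.3
boxes
(364, 242, 22, 20) c 479.7 -257.5 [61.4 55.3] 86.4
(361, 193, 36, 20) c 622.3 -268.8 [ 56.5 105.1] 1.2
div
(324, 199, 6, 47) c 559.4 -110.4 [129.3  12.5] 3.8
(301, 199, 5, 47) c 558.1 -43.9 [129.1  11.3] 1.0
(324, 199, 6, 47) c 561.3 -114.0 [133.1  13. ] 3.8
(301, 199, 5, 47) c 560.0 -45.4 [132.9  11.6] 0.9
rack
```

View pics/c1.png

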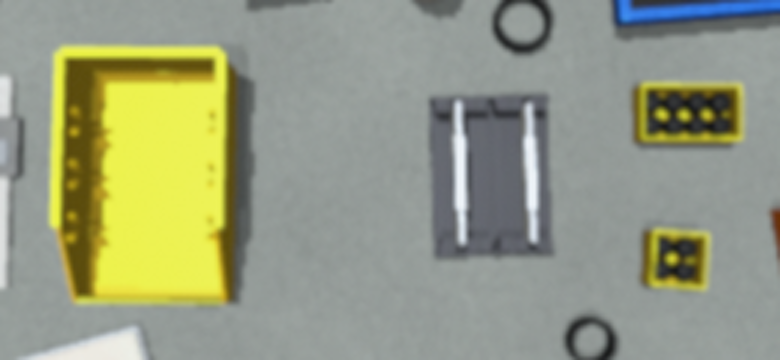

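The crop shows the stand's two dividers, with the tall one on the left at crop x≈460, and the bin's slot ribs on both walls. I'll go above the divider now and measure again with the wrist camera.

```bash
cat >> h.py <<'E'
from scipy.spatial.transform import Rotation as Rn
def need(p,yaw_y,R=None):
    """delta to TCP p with tool y at world heading yaw_y (deg, mod 180), tool down; turn first, then shift in new axes"""
    o=r.get_obs();q=o['tcp_rot'];R=Rn.from_quat([q[1],q[2],q[3],q[0]])
    y=np.radians(yaw_y);Y=np.array([np.cos(y),np.sin(y),0])
    if (R.as_matrix()[:,1]@Y)<0: Y=-Y
    Z=np.array([0,0,-1.]);G=Rn.from_matrix(np.c_[np.cross(Y,Z),Y,Z])
    print('turn',((R.inv()*G).as_rotvec()/np.pi).round(4),'shift',(G.inv().apply(np.array(p)-o['position'])/.4).round(4),'now',o['position'].round(4),'t',round(o['time'],2))
E
python3 -c "
from h import *
need([.545,-.044,.2],91.5)"
```

```text
turn [-0.0003 -0.     -0.0948] shift [-0.9007 -1.6386  0.0904] now [0.1677 0.6018 0.2361] t 0.2
```

```bash
python3 -m handwheel '[[0,0,0,0,0,-0.047,0],[0,0,0,0,0,-0.047,0],[-0.045,-0.082,0,0,0,0,0],[-0.045,-0.082,0,0,0,0,0],[-0.045,-0.082,0,0,0,0,0],[-0.045,-0.082,0,0,0,0,0],[-0.045,-0.082,0,0,0,0,0],[-0.045,-0.082,0,0,0,0,0],[-0.045,-0.082,0,0,0,0,0],[-0.045,-0.082,0,0,0,0,0]]'
python3 -m handwheel '[[-0.045,-0.082,0,0,0,0,0],[-0.045,-0.082,0,0,0,0,0],[-0.045,-0.082,0,0,0,0,0],[-0.045,-0.082,0,0,0,0,0],[-0.045,-0.082,0,0,0,0,0],[-0.045,-0.082,0,0,0,0,0],[-0.045,-0.082,0,0,0,0,0],[-0.045,-0.082,0.01,0,0,0,0],[-0.045,-0.082,0.03,0,0,0,0],[-0.045,-0.082,0.05,0,0,0,0]]'
python3 -m handwheel '[[-0.045,-0.082,0,0,0,0,0],[-0.045,-0.082,0,0,0,0,0],[0,0,0,0,0,0,0],[0,0,0,0,0,0,0]]'
python3 -c "
from h import *
need([.545,-.044,.2],91.5);grab('wrist','w1.png')"
```

```text
time: 1.2
position: [0.3185, 0.3417, 0.2367]
tcp_rot: [0.0, -0.012, 1.0, 0.0]
force: [0.3, 0.1, 0.5]
opening: 0.044
grasp_force: 0.0
time: 2.2
position: [0.507, 0.0182, 0.2013]
tcp_rot: [0.001, -0.012, 1.0, 0.0]
force: [0.6, 0.1, -0.2]
opening: 0.0436
grasp_force: 0.0
time: 2.6
position: [0.543, -0.0459, 0.2003]
tcp_rot: [-0.0, -0.011, 1.0, -0.0]
force: [-0.2, 0.5, -0.2]
opening: 0.0439
grasp_force: 0.0
turn [-0.     -0.0003 -0.0014] shift [-0.0052  0.0046  0.0006] now [ 0.543  -0.0459  0.2003] t 2.6
```

View pics/w1.png

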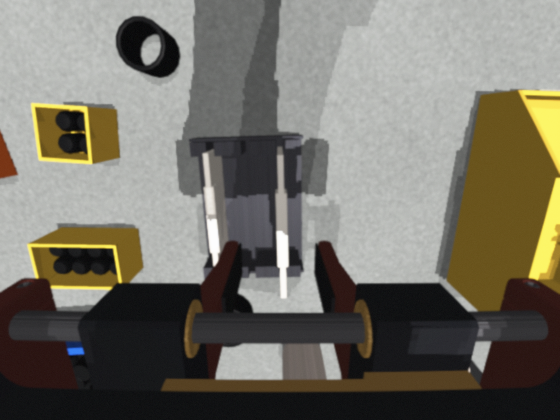

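The wrist view shows the tall divider's top edge from (281,145) to (284,298), with the thicker bar at rows ~192–268, between the fingers. I'll measure it.

Run:
```python
from h import *
f=grab('wrist');c=f['color'];hsv=cv2.cvtColor(c,cv2.COLOR_RGB2HSV)
m=cv2.inRange(hsv,(0,0,165),(180,70,255))
P=[]
for v in range(145,302,6):
    u=np.where(m[v,268:300])[0]
    if len(u)==0: print(v,'-');continue
    a,b=268+u[0]-.5,268+u[-1]+.5; print(v,a,b,onz(f,a,v,.105),onz(f,b,v,.105),onz(f,(a+b)/2,v,.092))
```

```text
145 -
151 -
157 276.5 280.5 [ 0.4906 -0.0471] [ 0.4905 -0.0438] [ 0.492  -0.0454]
163 276.5 280.5 [ 0.4955 -0.047 ] [ 0.4954 -0.0437] [ 0.4972 -0.0453]
169 276.5 280.5 [ 0.5004 -0.0469] [ 0.5004 -0.0436] [ 0.5024 -0.0452]
175 276.5 280.5 [ 0.5054 -0.0468] [ 0.5054 -0.0435] [ 0.5077 -0.045 ]
181 276.5 280.5 [ 0.5105 -0.0467] [ 0.5104 -0.0433] [ 0.513  -0.0449]
187 276.5 281.5 [ 0.5156 -0.0466] [ 0.5155 -0.0424] [ 0.5184 -0.0443]
193 276.5 281.5 [ 0.5208 -0.0465] [ 0.5207 -0.0422] [ 0.5238 -0.0442]
199 274.5 283.5 [ 0.5261 -0.0481] [ 0.5259 -0.0404] [ 0.5294 -0.0441]
205 274.5 283.5 [ 0.5314 -0.048 ] [ 0.5312 -0.0402] [ 0.535 -0.044]
211 274.5 283.5 [ 0.5368 -0.0479] [ 0.5366 -0.0401] [ 0.5406 -0.0438]
217 275.5 284.5 [ 0.5422 -0.0469] [ 0.542  -0.0391] [ 0.5463 -0.0428]
223 275.5 284.5 [ 0.5477 -0.0468] [ 0.5475 -0.0389] [ 0.5521 -0.0426]
229 275.5 284.5 [ 0.5533 -0.0467] [ 0.5531 -0.0387] [ 0.558  -0.0425]
235 274.5 285.5 [ 0.5589 -0.0474] [ 0.5587 -0.0377] [ 0.5639 -0.0423]
241 274.5 286.5 [ 0.5647 -0.0473] [ 0.5644 -0.0366] [ 0.57   -0.0417]
247 274.5 286.5 [ 0.5705 -0.0472] [ 0.5702 -0.0365] [ 0.5761 -0.0416]
253 274.5 286.5 [ 0.5763 -0.0471] [ 0.5761 -0.0363] [ 0.5822 -0.0414]
259 275.5 286.5 [ 0.5823 -0.0461] [ 0.582  -0.0361] [ 0.5885 -0.0408]
265 275.5 286.5 [ 0.5883 -0.0459] [ 0.5881 -0.0359] [ 0.5949 -0.0406]
271 277.5 284.5 [ 0.5944 -0.044 ] [ 0.5942 -0.0375] [ 0.6013 -0.0404]
277 277.5 284.5 [ 0.6005 -0.0438] [ 0.6004 -0.0374] [ 0.6078 -0.0403]
283 268.5 299.5 [ 0.607  -0.0521] [ 0.6064 -0.0232] [ 0.6144 -0.0372]
289 273.5 299.5 [ 0.6133 -0.0473] [ 0.6128 -0.0229] [ 0.621  -0.0345]
295 267.5 299.5 [ 0.6199 -0.0529] [ 0.6192 -0.0226] [ 0.6279 -0.0373]
301 267.5 299.5 [ 0.6264 -0.0528] [ 0.6258 -0.0223] [ 0.6348 -0.0371]
```

```bash
python3 -c "
from h import *
need([.557,-.043,.091],92.5)"
```

```text
turn [ 0.0002 -0.0002 -0.006 ] shift [-0.036   0.0012  0.2736] now [ 0.5426 -0.0441  0.2004] t 2.7
```

```bash
python3 -m handwheel '[[-0.018,0,0.03,0,0,-0.006,0],[-0.018,0.001,0.04,0,0,0,0],[0,0,0.04,0,0,0,0],[0,0,0.04,0,0,0,0],[0,0,0.04,0,0,0,0],[0,0,0.04,0,0,0,0],[0,0,0.0236,0,0,0,0],[0,0,0.02,0,0,0,0],[0,0,0,0,0,0,0]]'
python3 -m handwheel '[[0,0,0,0,0,0,-0.6],[0,0,0,0,0,0,-0.8],[0,0,0,0,0,0,-1],[0,0,0,0,0,0,-1],[0,0,0,0,0,0,-1],[0,0,0,0,0,0,-1]]' 25
```

```text
time: 3.6
position: [0.557, -0.044, 0.0902]
tcp_rot: [-0.001, -0.022, 1.0, 0.0]
force: [0.3, -0.2, 0.8]
opening: 0.0437
grasp_force: 0.0
time: 4.2
position: [0.5577, -0.0443, 0.0916]
tcp_rot: [0.0, -0.021, 1.0, 0.0]
force: [-0.6, 0.3, 2.3]
opening: 0.01
grasp_force: 25.0
```

```bash
python3 -m handwheel '[[0,0,-0.02,0,0,0,-1],[0,0,-0.03,0,0,0,-1],[0,0,-0.05,0,0,0,-1],[0,0,-0.06,0,0,0,-1],[0,0,-0.06,0,0,0,-1],[0,0,-0.06,0,0,0,-1],[0,0,-0.06,0,0,0,-1],[0,0,-0.05,0,0,0,-1],[0,0,-0.03,0,0,0,-1],[0,0,0,0,0,0,-1]]'
python3 - <<'E'
from h import *
print(r.get_obs()['joint_positions'].round(2))
f=grab('top','t2.png');c=f['color'];hsv=cv2.cvtColor(c,cv2.COLOR_RGB2HSV)
Y=cv2.inRange(hsv,(20,110,60),(35,255,255))
S=cv2.GaussianBlur(hsv[:,:,1].astype(float),(3,3),0)
# left outer edge subpixel: saturation crossing half
def cross(l):
    h=(l.min()+l.max())/2;i=np.where((l[:-1]<h)&(l[1:]>=h))[0][0];return i+(h-l[i])/(l[i+1]-l[i])
L=np.array([onz(f,158+cross(S[v,158:174]),v,.122) for v in range(188,234,3)])
B=np.array([onz(f,u,174+cross(S[174:188,u]),.122) for u in range(174,222,3)])
pl=np.polyfit(L[:,0],L[:,1],1);pb=np.polyfit(B[:,1],B[:,0],1)
print('left y=',pl,'ang',np.degrees(np.arctan(pl[0])),'resid',np.std(L[:,1]-np.polyval(pl,L[:,0])));print('back x=',pb,'ang',-np.degrees(np.arctan(pb[0])),np.std(B[:,0]-np.polyval(pb,B[:,1])))
# right edge
R=np.array([onz(f,240-cross(S[v,216:241][::-1]),v,.0) for v in range(188,234,3)]);print('right(z0)',R.mean(0))
v=205;print(c[v,160:180].tolist());print(c[v,212:236].tolist())
w=grab('wrist','w2.png')
s=grab('side','s2.png')
cv2.imwrite('pics/ws.png',np.hstack([cv2.resize(w['color'],(400,300)),cv2.resize(s['color'][60:300,160:480],(400,300))])[:,:,::-1])
E
```

```text
time: 5.2
position: [0.5583, -0.0447, 0.2613]
tcp_rot: [0.002, -0.021, 1.0, 0.0]
force: [0.6, -0.2, 0.4]
opening: 0.0099
grasp_force: 25.0
[-0.32  0.28  0.4   1.75 -0.12  1.13  1.72]
left y= [0.01593072 0.32537578] ang 0.9126856129667068 resid 0.00013300006162590586
back x= [-0.01375726  0.67069393] ang 0.78818303132708 0.00017410454064147423
right(z0) [0.594175  0.1810125]
[[160, 168, 164], [159, 167, 164], [158, 166, 162], [158, 166, 163], [158, 166, 163], [158, 166, 161], [171, 179, 155], [211, 220, 134], [237, 242, 98], [242, 246, 76], [226, 232, 64], [159, 159, 40], [104, 92, 19], [97, 80, 14], [101, 84, 16], [105, 88, 14], [106, 88, 15], [103, 86, 16], [100, 84, 16], [101, 84, 14]]
[[243, 247, 88], [243, 247, 89], [243, 247, 90], [243, 247, 90], [243, 247, 91], [243, 247, 90], [243, 247, 90], [240, 244, 86], [232, 236, 79], [233, 236, 79], [240, 244, 87], [240, 244, 87], [221, 226, 73], [158, 157, 46], [109, 98, 23], [96, 81, 21], [91, 81, 47], [82, 80, 69], [78, 82, 80], [82, 86, 85], [94, 98, 97], [115, 120, 118], [143, 150, 147], [156, 164, 160]]
```

View pics/ws.png

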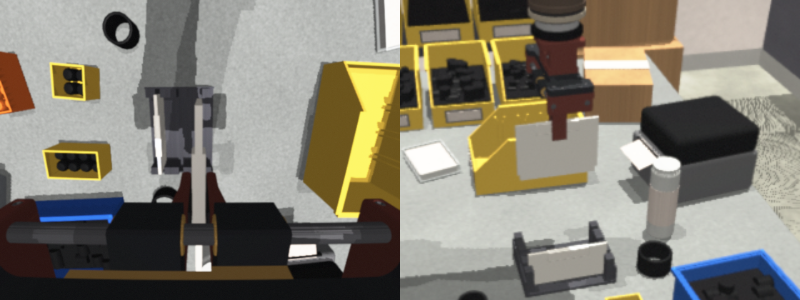

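The wrist view shows the divider held centred, and the side view shows it hanging straight and clear of the stand. I'll turn it 91.6° clockwise about the world vertical toward the bin's orientation and check the bin's right rim edge as I go.

```bash
python3 -m handwheel '[[0,0,0,0,0,0.045,-1],[0,0,0,0,0,0.046,-1],[0,0,0,0,0,0.046,-1],[0,0,0,0,0,0.046,-1],[0,0,0,0,0,0.046,-1],[0,0,0,0,0,0.046,-1],[0,0,0,0,0,0.046,-1],[0,0,0,0,0,0.046,-1],[0,0,0,0,0,0.046,-1],[0,0,0,0,0,0.046,-1]]'
python3 -m handwheel '[[0,0,0,0,0,0.046,-1],[0,0,0,0,0,0,-1]]'
python3 - <<'E'
from h import *
f=grab('top');c=f['color'].astype(float)
for v in range(190,230,8):
    l=c[v,218:232].sum(1);h=(l.max()+l.min())/2
    i=np.where((l[:-1]>h)&(l[1:]<=h))[0][0];u=218+i+(l[i]-h)/(l[i]-l[i+1]);p=onz(f,u,v,.122);print(p,'width',.32538+.01593*p[0]-p[1])
need([.5495,.254,.26],0.85)
E
```

```text
time: 6.35
position: [0.5569, -0.0444, 0.2579]
tcp_rot: [-0.001, 0.646, 0.763, -0.001]
force: [0.1, 0.1, -0.7]
opening: 0.0099
grasp_force: 25.0
time: 6.55
position: [0.557, -0.0443, 0.258]
tcp_rot: [-0.0, 0.698, 0.716, -0.001]
force: [-0.6, -0.2, -1.5]
opening: 0.0101
grasp_force: 25.0
[0.6417 0.1746] width 0.161002281
[0.6193 0.1748] width 0.16044544899999996
[0.597  0.1741] width 0.16079021000000002
[0.5748 0.1742] width 0.160336564
[0.5527 0.1735] width 0.16068451100000003
turn [-0.0006  0.0002  0.0048] shift [ 0.7458 -0.0078 -0.0046] now [ 0.557  -0.0442  0.2582] t 6.6
```

```bash
python3 -m handwheel '[[0.05,0,0,0,0,0.0048,-1],[0.08,-0.001,0,0,0,0,-1],[0.08,-0.001,0,0,0,0,-1],[0.08,-0.001,0,0,0,0,-1],[0.08,-0.001,0,0,0,0,-1],[0.08,-0.001,0,0,0,0,-1],[0.08,-0.001,0,0,0,0,-1],[0.08,-0.001,0,0,0,0,-1],[0.08,-0.001,0,0,0,0,-1],[0.056,0,0,0,0,0,-1]]'
python3 -m handwheel '[[0,0,0,0,0,0,-1],[0,0,0,0,0,0,-1],[0,0,0,0,0,0,-1]]'
python3 - <<'E'
from h import *
w=grab('wrist');s=grab('top')
cv2.imwrite('pics/ws2.png',np.hstack([w['color'][:,180:],cv2.resize(s['color'][165:285,150:250],None,fx=3.5,fy=3.5)])[:,:,::-1])
need([.5495,.254,.26],0.85)
E
```

```text
time: 7.6
position: [0.5498, 0.2565, 0.2584]
tcp_rot: [-0.0, 0.701, 0.714, -0.0]
force: [0.3, 0.2, -1.3]
opening: 0.0102
grasp_force: 25.0
time: 7.9
position: [0.5507, 0.2524, 0.259]
tcp_rot: [0.0, 0.703, 0.711, -0.0]
force: [0.8, -0.5, -1.0]
opening: 0.0097
grasp_force: 25.0
turn [ 0.      0.0001 -0.0014] shift [ 0.0041 -0.0033 -0.0017] now [0.5509 0.2524 0.2593] t 8.0
```

View pics/ws2.png

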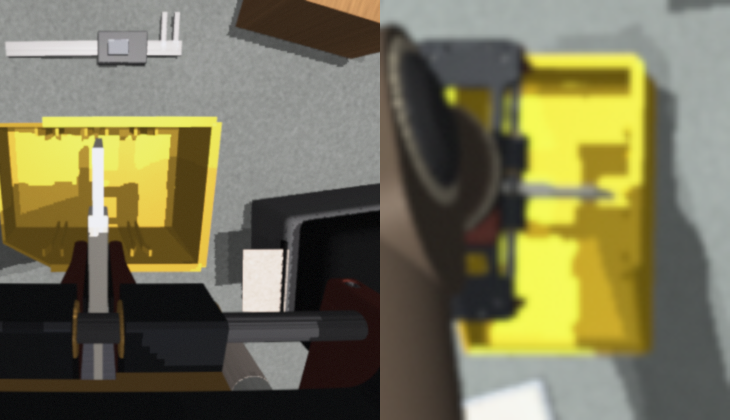

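The wrist view shows the divider over the bin with the tip of its far end at (97,140). The rib tips on the far wall are at row ~133 and the near-wall ribs at row ~250. I'll zoom in on the ribs with the predicted slot positions.

Run:
```python
from h import *
w=grab('wrist');c=w['color']
a=np.radians(.85);R=np.array([[np.cos(a),-np.sin(a)],[np.sin(a),np.cos(a)]]);C=np.array([.5447,.2540])
C=C+0*C
for sx in (-.045,.005,.055):
    for sy in (.062,-.062):
        p=C+R@[sx,sy];print(sx,sy,p.round(4),proj(w,[*p,.102]))
k=cv2.resize(c[105:275,175:405],None,fx=3.4,fy=3.4,interpolation=cv2.INTER_CUBIC)
cv2.imwrite('pics/z.png',k[:,:,::-1])
```

```text
-0.045 0.062 [0.4988 0.3153] [227.7 137.9]
-0.045 -0.062 [0.5006 0.1913] [233.6 250.7]
0.005 0.062 [0.5488 0.3161] [277.2 137.6]
0.005 -0.062 [0.5506 0.1921] [277.9 250.6]
0.055 0.062 [0.5988 0.3168] [326.8 137.4]
0.055 -0.062 [0.6006 0.1928] [322.2 250.3]
```

View pics/z.png

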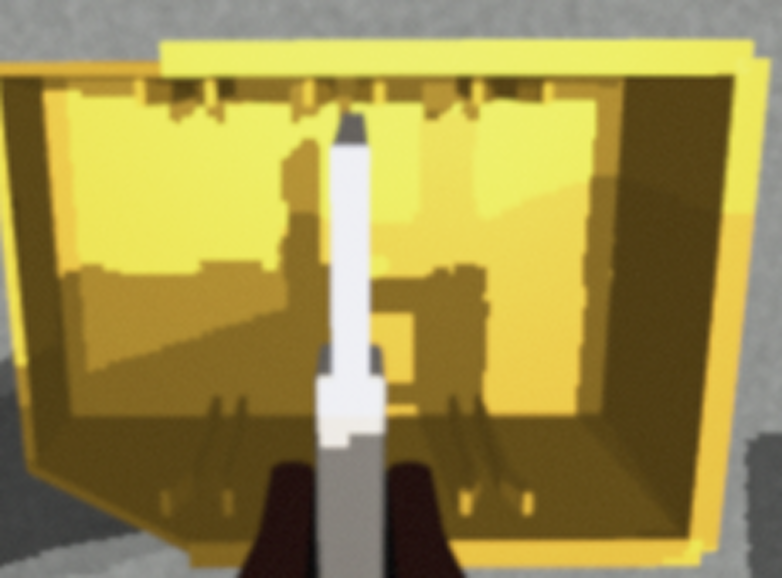

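Run:
```python
from h import *
w=grab('wrist');o=r.get_obs();p=o['position'];print(p.round(4))
zt=p[2]+.0135
print('top end pred',proj(w,[p[0],p[1]+.067,zt]),'seen 277.8,147.6; ->',onz(w,277.8,147.6,zt),'bot',onz(w,278.2,138,zt-.1),'bar end',onz(w,278,105+376/3.4,zt))
print('slot far',onz(w,276.2,137.6,.102))
need([.5497,.254,.23],.85)
```

```text
[0.5508 0.2529 0.2594]
top end pred [281.2 148.5] seen 277.8,147.6; -> [0.5493 0.3203] bot [0.5496 0.3195] bar end [0.5497 0.2883]
slot far [0.5477 0.3163]
turn [ 0.     -0.     -0.0013] shift [ 0.0028 -0.0026  0.0734] now [0.5508 0.2529 0.2594] t 8.1
```

```bash
python3 -m handwheel '[[0.002,-0.003,0.03,0,0,-0.0013,-1],[0,0,0.04,0,0,0,-1],[0,0,0.04,0,0,0,-1],[0,0,0.03,0,0,0,-1],[0,0,0.02,0,0,0,-1],[0,0,0,0,0,0,-1],[0,0,0,0,0,0,-1]]'
python3 -c "
from h import *
need([.5495,.2535,.1],.85)"
```

```text
time: 8.8
position: [0.5496, 0.2547, 0.1954]
tcp_rot: [0.0, 0.702, 0.713, 0.0]
force: [0.2, -0.8, -0.1]
opening: 0.0099
grasp_force: 25.0
turn [ 0.0001 -0.      0.0002] shift [-2.900e-03 -2.000e-04  2.385e-01] now [0.5496 0.2547 0.1954] t 8.8
```

```bash
python3 -m handwheel '[[-0.0025,0,0.02,0,0,0,-1],[0,0,0.02,0,0,0,-1],[0,0,0.02,0,0,0,-1],[0,0,0.02,0,0,0,-1],[0,0,0.02,0,0,0,-1]]'
python3 -m handwheel '[[0,0,0.02,0,0,0,-1],[0,0,0.02,0,0,0,-1],[0,0,0.02,0,0,0,-1],[0,0,0.02,0,0,0,-1]]'
python3 -m handwheel '[[0,0,0.02,0,0,0,-1],[0,0,0.02,0,0,0,-1],[0,0,0.01,0,0,0,-1],[0,0,0,0,0,0,-1]]'
```

```text
time: 9.3
position: [0.5492, 0.2536, 0.1543]
tcp_rot: [-0.0, 0.702, 0.713, -0.0]
force: [0.5, -0.2, -0.4]
opening: 0.0094
grasp_force: 25.0
time: 9.7
position: [0.5494, 0.2537, 0.1225]
tcp_rot: [-0.0, 0.702, 0.713, 0.0]
force: [-0.2, 0.1, -0.9]
opening: 0.0098
grasp_force: 25.0
time: 10.1
position: [0.549, 0.2535, 0.1025]
tcp_rot: [-0.0, 0.702, 0.713, -0.001]
force: [-0.0, -0.7, -0.3]
opening: 0.0093
grasp_force: 25.0
```

```bash
python3 -m handwheel '[[0,0,0.01,0,0,0,-1],[0,0,0.01,0,0,0,-1],[0,0,0.008,0,0,0,-1],[0,0,0,0,0,0,-1]]'
python3 -m handwheel '[[0,0,0.004,0,0,0,-1],[0,0,0.002,0,0,0,-1],[0,0,0,0,0,0,-1]]'
```

```text
time: 10.5
position: [0.5491, 0.2536, 0.0916]
tcp_rot: [-0.0, 0.702, 0.713, -0.0]
force: [0.2, -0.3, -0.9]
opening: 0.0099
grasp_force: 25.0
time: 10.8
position: [0.5499, 0.2537, 0.0905]
tcp_rot: [0.0, 0.702, 0.713, 0.001]
force: [-1.0, -0.8, 5.7]
opening: 0.0097
grasp_force: 25.0
```

```bash
python3 -m handwheel '[[0,0,0.003,0,0,0,-1],[0,0,0.002,0,0,0,-1],[0,0,0,0,0,0,-1]]'
python3 -m handwheel '[[0,0,-0.004,0,0,0,-1],[0,0,-0.004,0,0,0,-0.7],[0,0,0,0,0,0,-0.4],[0,0,0,0,0,0,-0.2],[0,0,0,0,0,0,-0.2],[0,0,-0.02,0,0,0,-0.2],[0,0,-0.04,0,0,0,-0.2],[0,0,-0.07,0,0,0,-0.2],[0,0,-0.09,0,0,0,-0.2],[0,0,-0.09,0,0,0,-0.2]]'
python3 -m handwheel '[[0,0,-0.05,0,0,0,0],[0,0,0,0,0,0,0.5],[0,0,0,0,0,0,1]]'
python3 - <<'E'
from h import *
w=grab('wrist','w5.png');s=grab('side','s5.png')
cv2.imwrite('pics/ws5.png',np.hstack([cv2.resize(w['color'][105:275,175:405],None,fx=1.74,fy=1.74),cv2.resize(s['color'][130:220,205:325],(395,296))])[:296,:,::-1] if 0 else np.hstack([cv2.resize(w['color'][105:275,175:405],(400,296)),cv2.resize(s['color'][130:220,205:325],(395,296))])[:,:,::-1])
E
```

```text
time: 11.1
position: [0.5506, 0.2538, 0.0904]
tcp_rot: [0.0, 0.702, 0.712, 0.002]
force: [-3.9, -2.7, 20.6]
opening: 0.0096
grasp_force: 25.0
time: 12.1
position: [0.5494, 0.2534, 0.2173]
tcp_rot: [0.0, 0.702, 0.712, 0.0]
force: [0.8, -0.4, 0.3]
opening: 0.0349
grasp_force: 0.0
time: 12.4
position: [0.5494, 0.2538, 0.2357]
tcp_rot: [-0.0, 0.702, 0.713, 0.001]
force: [0.4, 0.1, 0.9]
opening: 0.0556
grasp_force: 0.0
```

View pics/ws5.png

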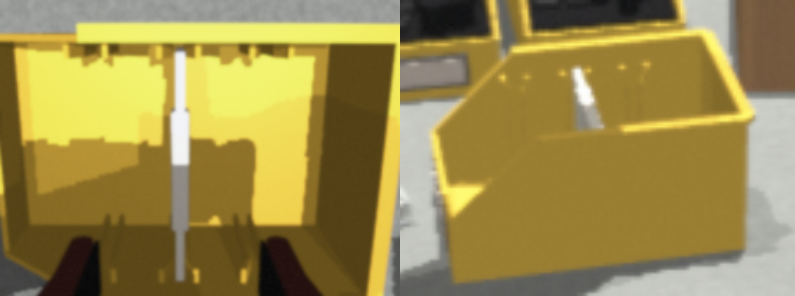

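The divider is seated upright between the middle ribs on both walls: in the wrist view it spans rows 50–280 at x≈180, and in the side view it sits below the rim in the middle slot. Next I'll go over the long box.

```bash
python3 -c "
from h import *
need([.622,-.285,.2],1.2)"
```

```text
turn [-0.0004  0.0002 -0.0017] shift [-1.3499  0.155   0.0852] now [0.5487 0.2536 0.2341] t 12.5
```

```bash
python3 -m handwheel '[[-0.04,0,-0.03,0,0,-0.0017,1],[-0.09,0.01,-0.02,0,0,0,1],[-0.1,0.013,0,0,0,0,1],[-0.1,0.013,0,0,0,0,1],[-0.1,0.013,0,0,0,0,1],[-0.1,0.013,0,0,0,0,1],[-0.1,0.013,0,0,0,0,1],[-0.1,0.013,0,0,0,0,1],[-0.1,0.013,0,0,0,0,1],[-0.1,0.013,0,0,0,0,1]]'
python3 -m handwheel '[[-0.1,0.013,0,0,0,0,1],[-0.1,0.013,0,0,0,0,1],[-0.1,0.013,0,0,0,0,1],[-0.08,0.002,0,0,0,0,1],[-0.04,0,0.05,0,0,0,1],[0,0,0.05,0,0,0,1],[0,0,0.03,0,0,0,1],[0,0,0,0,0,0,1],[0,0,0,0,0,0,1]]'
python3 - <<'E'
from h import *
w=grab('wrist','w6.png')
need([.622,-.27,.2],1.2)
E
```

```text
time: 13.5
position: [0.6018, -0.1202, 0.255]
tcp_rot: [-0.0, 0.7, 0.714, -0.0]
force: [0.5, -0.5, 0.3]
opening: 0.0876
grasp_force: 0.0
time: 14.4
position: [0.6226, -0.2847, 0.2033]
tcp_rot: [-0.0, 0.699, 0.715, -0.0]
force: [0.1, 0.9, 0.2]
opening: 0.0877
grasp_force: 0.0
turn [0.0003 0.0001 0.0002] shift [ 0.037  -0.0016  0.0094] now [ 0.6229 -0.2848  0.2038] t 14.45
```

View pics/w6.png

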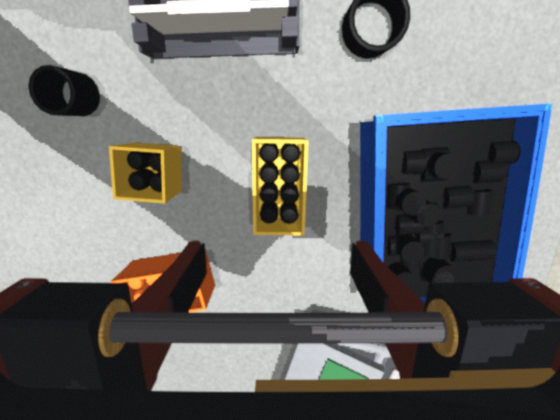

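The wrist view shows the long box between (252,138) and (308,236). The blue box's left rim is at u≈375, so I'll check the finger clearance there.

Run:
```python
from h import *
f=grab('wrist');hsv=cv2.cvtColor(f['color'],cv2.COLOR_RGB2HSV)
m=cv2.inRange(hsv,(20,100,110),(35,255,255));m[:,:240]=0;m[:,330:]=0;m[245:]=0;m[:130]=0
k=max(cv2.findContours(m,cv2.RETR_EXTERNAL,cv2.CHAIN_APPROX_NONE)[0],key=cv2.contourArea)
w=np.array([onz(f,*p,.055) for p in k[:,0].astype(float)],np.float32)*1000
print(cv2.boundingRect(k),cv2.minAreaRect(w))
print('blue',onz(f,383,150,.06),onz(f,383,230,.06),onz(f,361,150,0),onz(f,361,230,0))
```

```text
(251, 137, 56, 99) ((622.6129760742188, -271.1858825683594), (102.65133666992188, 56.57761001586914), 89.71695709228516)
blue [ 0.7241 -0.2299] [ 0.7343 -0.3131] [ 0.7193 -0.2354] [ 0.7295 -0.3357]
```

```bash
python3 -c "
from h import *
need([.623,-.271,.034],.6)"
```

```text
turn [0.0005 0.0002 0.0036] shift [0.0344 0.     0.425 ] now [ 0.6231 -0.2847  0.204 ] t 14.5
```

```bash
python3 -m handwheel '[[0.0344,0,0.02,0,0,0.0036,0.85],[0,0,0.05,0,0,0,0.85],[0,0,0.06,0,0,0,0.85],[0,0,0.06,0,0,0,0.85],[0,0,0.06,0,0,0,0.85],[0,0,0.06,0,0,0,0.85],[0,0,0.05,0,0,0,0.85],[0,0,0.04,0,0,0,0.85],[0,0,0.025,0,0,0,0.85],[0,0,0,0,0,0,0.85]]'
python3 -m handwheel '[[0,0,0,0,0,0,0.5],[0,0,0,0,0,0,0.3],[0,0,0,0,0,0,0],[0,0,0,0,0,0,0],[0,0,0,0,0,0,-0.2],[0,0,0,0,0,0,-0.2]]' 25
```

```text
time: 15.5
position: [0.6219, -0.2702, 0.0316]
tcp_rot: [-0.001, 0.704, 0.711, -0.0]
force: [-0.7, -0.9, -0.1]
opening: 0.0815
grasp_force: 0.0
time: 16.1
position: [0.6229, -0.2713, 0.0336]
tcp_rot: [0.001, 0.704, 0.711, 0.0]
force: [0.2, 0.6, 5.7]
opening: 0.055
grasp_force: 25.0
```

```bash
python3 -m handwheel '[[0,0,-0.02,0,0,0,-0.2],[0,0,-0.04,0,0,0,-0.2],[0,0,-0.06,0,0,0,-0.2],[0,0,-0.08,0,0,0,-0.2],[0,0,-0.08,0,0,0,-0.2],[0,0,-0.08,0,0,0,-0.2],[0,0,-0.08,0,0,0,-0.2],[0,0,-0.06,0,0,0,-0.2],[0,0,-0.03,0,0,0,-0.2],[0,0,0,0,0,0,-0.2]]'
python3 -c "
from h import *
need([.605,.2547,.245],.85)"
```

```text
time: 17.1
position: [0.6227, -0.2716, 0.2469]
tcp_rot: [0.001, 0.704, 0.71, 0.001]
force: [-0.8, -1.0, -2.5]
opening: 0.0552
grasp_force: 25.0
turn [ 0.0009  0.0002 -0.0017] shift [ 1.3162 -0.0247  0.0047] now [ 0.6227 -0.2716  0.2469] t 17.1
```

```bash
python3 -m handwheel '[[0.03,-0.001,0,0,0,-0.0017,-0.2],[0.06,-0.001,0,0,0,0,-0.2],[0.08,-0.001,0,0,0,0,-0.2],[0.08,-0.002,0,0,0,0,-0.2],[0.08,-0.002,0,0,0,0,-0.2],[0.08,-0.002,0,0,0,0,-0.2],[0.08,-0.002,0,0,0,0,-0.2],[0.08,-0.002,0,0,0,0,-0.2],[0.08,-0.002,0,0,0,0,-0.2],[0.08,-0.001,0,0,0,0,-0.2]]'
python3 -m handwheel '[[0.08,-0.002,0,0,0,0,-0.2],[0.08,-0.001,0,0,0,0,-0.2],[0.08,-0.002,0,0,0,0,-0.2],[0.08,-0.002,0,0,0,0,-0.2],[0.08,-0.002,0,0,0,0,-0.2],[0.08,-0.001,0,0,0,0,-0.2],[0.06,0,0,0,0,0,-0.2],[0.04,0,0,0,0,0,-0.2],[0.02,0,0,0,0,0,-0.2],[0,0,0,0,0,0,-0.2]]'
python3 -c "
from h import *
need([.605,.2547,.176],.85)"
```

```text
time: 18.1
position: [0.61, 0.0232, 0.2429]
tcp_rot: [-0.001, 0.701, 0.713, -0.001]
force: [-0.5, -0.3, -2.3]
opening: 0.0546
grasp_force: 25.0
time: 19.1
position: [0.6033, 0.2614, 0.2439]
tcp_rot: [-0.0, 0.701, 0.713, -0.001]
force: [1.0, 0.5, -3.1]
opening: 0.0548
grasp_force: 25.0
turn [-0.0004  0.0002  0.0005] shift [-0.0168  0.0039  0.1697] now [0.6033 0.2614 0.2439] t 19.1
```

```bash
python3 -m handwheel '[[-0.014,0.002,0.02,0,0,0,-0.2],[0,0,0.04,0,0,0,-0.2],[0,0,0.04,0,0,0,-0.2],[0,0,0.03,0,0,0,-0.2],[0,0,0.02,0,0,0,-0.2],[0,0,0.015,0,0,0,-0.2],[0,0,0,0,0,0,-0.2],[0,0,0,0,0,0,-0.2]]'
python3 - <<'E'
from h import *
w=grab('wrist');s=grab('side')
cv2.imwrite('pics/ws7.png',np.hstack([w['color'][:296,160:],cv2.resize(s['color'][90:220,205:335],(296,296))])[:,:,::-1])
need([.605,.2547,.176],.85)
E
```

```text
time: 19.9
position: [0.6051, 0.2551, 0.1791]
tcp_rot: [0.0, 0.702, 0.712, 0.0]
force: [-0.1, 0.1, -3.0]
opening: 0.0549
grasp_force: 25.0
turn [ 0.0003 -0.0002  0.0001] shift [-0.0013 -0.0007  0.0087] now [0.6053 0.2552 0.1795] t 20.0
```

View pics/ws7.png

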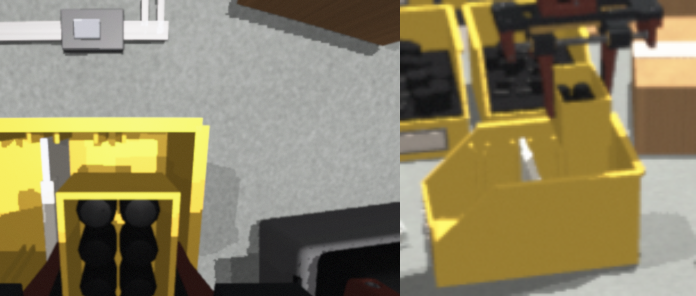

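The wrist view shows the box held, with its far rim at row ~193, over the back compartment. The divider still stands at u≈47 in its slot, and the side view shows the box above the rim. I'll lower the last 3 mm and check for slip or tilt.

```bash
python3 -m handwheel '[[-0.001,0,0.0085,0,0,0,-0.2],[0,0,0,0,0,0,-0.2],[0,0,0,0,0,0,-0.2],[0,0,0,0,0,0,-0.2]]'
python3 - <<'E'
from h import *
need([.605,.2547,.176],.85)
w=grab('wrist','w8.png');s=grab('side','s8.png');p=r.get_obs()['position']
zt=p[2]-.0336+.055
a=np.radians(.85);R=np.array([[np.cos(a),-np.sin(a)],[np.sin(a),np.cos(a)]])
for sx in (-.0275,.0275):
  for z in (zt,zt-.055):
    q=p[:2]+R@[sx,.05];print('wrist pred',sx,round(z,3),proj(w,[*q,z]))
for sx in (-.0275,.0275):
  for sy in (-.05,.05):
    for z in (zt,zt-.055):
      q=p[:2]+R@[sx,sy];print('side pred',sx,sy,round(z,3),proj(s,[*q,z]))
cv2.imwrite('pics/ws8.png',np.hstack([cv2.resize(w['color'][150:270,200:360],(400,300)),cv2.resize(s['color'][110:185,245:345],(400,300),interpolation=cv2.INTER_CUBIC)])[:,:,::-1])
E
```

```text
time: 20.4
position: [0.6049, 0.2547, 0.1755]
tcp_rot: [-0.0, 0.702, 0.712, 0.0]
force: [0.9, -0.5, -3.2]
opening: 0.0548
grasp_force: 25.0
turn [ 0.     -0.      0.0001] shift [-0.0001  0.0003 -0.0013] now [0.6049 0.2547 0.1755] t 20.4
wrist pred -0.0275 0.197 [217.2 190.1]
wrist pred -0.0275 0.142 [234.8 170.4]
wrist pred 0.0275 0.197 [342.5 190. ]
wrist pred 0.0275 0.142 [323.7 170.3]
side pred -0.0275 -0.05 0.197 [275.3 137.1]
side pred -0.0275 -0.05 0.142 [275.7 157.2]
side pred -0.0275 0.05 0.197 [268.2 120.7]
side pred -0.0275 0.05 0.142 [268.7 140. ]
side pred 0.0275 -0.05 0.197 [297.2 135. ]
side pred 0.0275 -0.05 0.142 [297.1 155. ]
side pred 0.0275 0.05 0.197 [288.8 118.9]
side pred 0.0275 0.05 0.142 [288.9 138.1]
```

View pics/ws8.png

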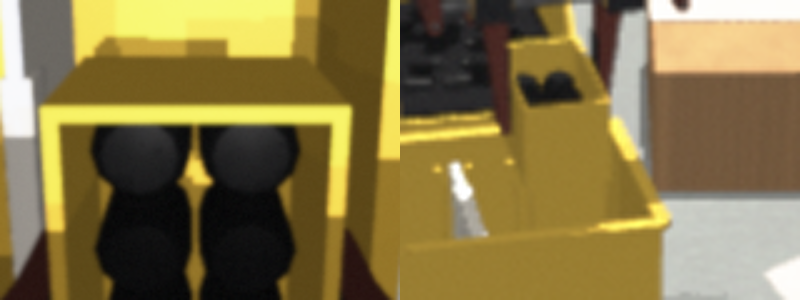

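The measured box corners match the prediction to within about 1 mm, and the box is level. It is centred, with its underside at z≈0.142, about 2 cm above the rim.

```bash
python3 -c "
from rig import r
print(r.close_job())"
```

```text
the job is handed in; nothing more can be done
None
```

The tall divider is fully home and upright in the bin's middle slots; the long box is held level and centred about 2 cm above the rim over the back compartment, touching nothing, and I handed the job in after about 20 s of robot time.

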